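Torque check on the strap clamp of the dyed plate

TASK

Before drilling, check that the clamp screw on the blue-dyed plate is tight: push its lever clockwise, seen from above, until it gives way by about 15 degrees and the pointer is on the dial's green band, hold it there for about a second, then let the lever spring back and leave it. The screw itself must not turn and the pointer must not go into the red band; do not touch the clamp that holds the round brass flange.

Things in the scene. Friction and masses are not known exactly. Their poses are not given: they have to be found in the camera images.
- blue_clamp: Strap clamp to be checked, fixed to the table: steel base 180 x 110 x 14 mm, a grey strap holding down a blue-violet plate 95 x 100 x 22 mm on its +x side. Origin: on the vertical screw axis at table height; z up. On the screw: a white dial, 100 mm across, top at 66 mm, with a green band at 10 to 20 degrees of lever yield and a red one from 25; the lever's black pointer is at +x.
- blue_grip (a point): Middle of the blue clamp's lever grip: an upright orange cylinder 18 mm in diameter, free from 85 to 134 mm above the table; this point is at 110 mm. It ends a level steel rod, 12 mm thick at 77 mm height, that turns about the screw axis, 130 mm away. At rest the lever points along the clamp's -x axis: this point is at (-130, 0, 110) mm in its frame.
- blue_lever (a joint): Yield of the blue clamp's lever relative to its screw, rad: 0 at rest, grows as the grip is pushed clockwise seen from above; stop at 0.56. A preloaded hub spring resists with 1.0 N m where yield begins (7.5 N at the grip) and 1.4 N m at 0.26 rad (11 N), and returns the lever to 0 when let go. Pushed the other way it does not yield.
- blue_screw (a joint): Turn of the blue clamp's screw, rad: 0 as found (tight), positive clockwise seen from above. It stays still up to about 3 N m (23 N at the grip) either way and turns beyond that.
- brass_clamp: A second clamp of the same make, size and lever, but holding a round brass flange 84 mm across; not to be touched. Origin and axes as for the blue clamp; top of its grip 134 mm above the table.

How it is judged:
On the way:
1. the lever of the blue clamp is pushed clockwise until it has yielded by more than 8 degrees, and is held so for 0.5 s while the screw stays still (value of joint blue_lever above 0.14 rad and value of joint blue_screw between -0.06 and 0.06 rad), for 0.5 s.
At the end, for the whole second after the job is handed in: The lever of the blue clamp is back at rest (within 3 degrees) and still, and its screw is within 3.4 degrees of where it was found (value of joint blue_lever below 0.05 rad and velocity of joint blue_lever below 0.05 rad/s and value of joint blue_screw between -0.06 and 0.06 rad); the robot touches nothing.
It fails at once if the screw of the blue clamp turns by more than 3.4 degrees either way (value of joint blue_screw above 0.06 rad or value of joint blue_screw below -0.06 rad).
It fails at once if the lever of the blue clamp is pushed into the red band (beyond 25 degrees) (value of joint blue_lever above 0.44 rad).
It fails at once if the brass clamp is touched with more than 2 N (contact force between any of the fingers, the arm and brass_clamp above 2 N).
It also fails if it takes over 35 s, if anything falls off the work surface, if the arm or the gripper's body presses on something with over 40 N, if the wrist force passes 120 N, or if a joint passes its speed limit or range.

ROBOT

A 7-joint arm with a two-finger parallel gripper is mounted at the origin on the work surface. World frame = base frame: x ahead of the robot, y to its left, z up, the work surface at z = 0. Lengths are in m, angles in rad, forces in N, time in s.
With the tool pointing down it reaches from about 0.35 to 0.9 m from the base axis. Payload 8.1 kg.
Tool frame: the origin (TCP) lies at the very end of the fingers, on their centre line; the grasp point (between the pads) lies 19 mm behind it; z points along the fingers, y is the direction in which the jaws open and shut (so a half turn about z gives the same grasp; the last joint's range is limited). The gripper opens to 92 mm and grips with 3 to 60 N. Pads are 19 mm wide; open, the fingers measure 130 mm over their backs; the gripper's body (75 mm by 190 mm) begins 47 mm behind the grasp point.
Start: joints at [1.189, 0.434, 0.025, 1.573, -0.012, 1.134, -0.075], TCP at [0.172, -0.601, 0.227] pointing down, gripper open.
Joint ranges: [-2.62, 2.62], [-0.44, 2.09], [-1.27, 1.32], [0.08, 2.57], [-1.32, 4.46], [0.12, 2], [-2.74, 2.74]. Speed limits (rad/s): [2.22, 2.22, 3.01, 3.01, 3.14, 3.14, 3.14].

INTERFACE

Orientations are given as a rotation vector (axis times angle).
In Python, from cell import observe, get_image, sign_off gives the robot as it stands.
- The arm moves only by the tool arm_command, never from a script. Its argument "deltas" is a list of rows, each an object with "xyz": the shift along the tool's x, y, z in cm, a list of three; "turn": the turn about the tool's z in degrees; "jaw": the closure in counts, from 0 (fully open) to 255 (shut). A call has 1 to 5 rows; each row is the pose to reach, as a shift and turn from the pose measured when the call began, along the tool's axes at that moment; what a row does not reach only later rows make up. A row lasts 1/12 s, in which the tool goes at most 41.7 mm and 7.16 degrees, less where a joint would pass 70% of its speed; a pose out of reach is approached as far as the arm can. A call with a gripper value outside its range is refused whole. The fingers move at their own pace and stop on an object; "force" is the grip in N (left out, the last holds). Time passes only in rows, so rows that repeat a pose let the fingers close. It gives the time, the measured TCP pose, the force and the opening at its end, in the units of the state.
- observe(): the state, without advancing time (a new reading comes with each control period).
- get_image(name): name is "side" or "top" or "wrist"; returns a dict with "frame" (400x640x3 uint8, red, green, blue), "depth" (400x640 float32, m along the optical axis (not along the pixel's ray), 0 where there is no reading), "camera_matrix" (3x3 intrinsics, pixels), "cam_to_world" (4x4, takes a point from camera to world coordinates). Camera axes: x right, y up, looking along -z (the intrinsics and any distortion apply to the point x, -y, -z); pixel columns grow to the right and rows downward; lengths in m; the calibration is good to about 2 mm. A picture is of the moment at which its call begins.
- sign_off(): hands the job in, once; it reports no verdict.
The state is a dict: "clock": time; "joints": joint angles; "dq": joint speeds; "joint_efforts": joint torques, N m; "position": TCP position; "ee_rot": TCP orientation; "force": force on the tool from outside, world axes, zero at the start; "ft_torque": the same for the moment, N m; "width": opening from 0.0 (shut) to 1.0 (fully open).
Only numpy, scipy, OpenCV 4.12 (cv2) and the standard library are available. Lean on these libraries where they do the work, as an engineer would, in place of code of your own. Each camera call takes 0.05 s, during which the arm holds its last target.

## Working session

There is one attempt and no reset: what is moved stays moved. The work goes in short steps, Python scripts to look and compute and a tool call to move; the robot and the scene stay as the last step left them, time stands still between calls to the robot, and variables do not carry over. Pictures are saved under pics/ and viewed, and the job is handed in when it is done.

Besides the shell and the picture viewer there is one more tool, called as name(argument=value, ...), one argument or row to a line, values as JSON. arm_command: Moves the arm, as the interface text tells. Its arguments: {"type":"object","properties":{"deltas":{"type":"array","items":{"type":"object","properties":{"xyz":{"type":"array","items":{"type":"number"}},"turn":{"type":"number"},"jaw":{"type":"number"}}}},"force":{"type":"number"}},"required":["deltas"]}

```bash
ls; mkdir -p pics; python3 - <<'E'
from cell import *
import cv2,numpy as np
print(observe())
for n in ["top","side"]:
    d=get_image(n); cv2.imwrite(f"pics/{n}0.png",d["frame"][:,:,::-1]); np.savez(f"{n}0.npz",**d)
    print(n,d["camera_matrix"],d["cam_to_world"])
E
```

```text
pics
{'clock': 0.0, 'joints': array([ 1.18940562,  0.43520916,  0.02498813,  1.57411233, -0.01162482,
        1.13398192, -0.07513126]), 'dq': array([-8.65698207e-05,  2.91846666e-03, -5.99571755e-04,  1.90021528e-03,
       -2.39640680e-03,  1.60002236e-03, -6.13155866e-04]), 'joint_efforts': array([ 1.63683671e-04, -6.67864609e+01,  9.84797850e-01, -3.14467549e+01,
       -6.06996543e-02,  4.27393278e-02,  1.88702752e-04]), 'position': array([ 0.17179812, -0.60038923,  0.22594783]), 'ee_rot': array([-3.10963424e+00, -4.36099178e-01,  5.36179421e-04]), 'force': array([0.43593166, 0.2287949 , 0.45050608]), 'ft_torque': array([ 0.01746595, -0.02546254,  0.01926423]), 'width': 0.9998497207099083}
top [[429.83616383   0.         322.43608325]
 [  0.         429.83616383 199.37002671]
 [  0.           0.           1.        ]] [[ 1.94448636e-02  9.88063671e-01 -1.52813870e-01  4.15927119e-01]
 [-9.99804043e-01  1.97836078e-02  6.96343268e-04 -2.63886522e-02]
 [ 3.71124117e-03  1.52770385e-01  9.88254743e-01  1.07495312e+00]
 [ 0.00000000e+00  0.00000000e+00  0.00000000e+00  1.00000000e+00]]
side [[484.37556758   0.         317.40831293]
 [  0.         484.37556758 202.28026293]
 [  0.           0.           1.        ]] [[-0.97648621  0.09169889 -0.19510509  0.3545145 ]
 [-0.21527598 -0.46280953  0.85992069  0.98276753]
 [-0.01144273  0.88170213  0.47166769  0.64868522]
 [ 0.          0.          0.          1.        ]]
```

View pics/top0.png

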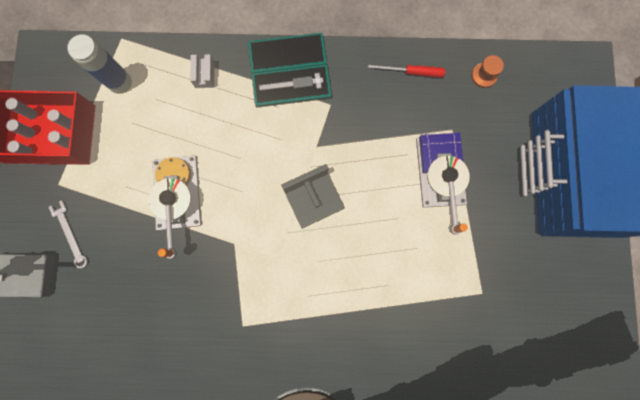

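View pics/side0.png

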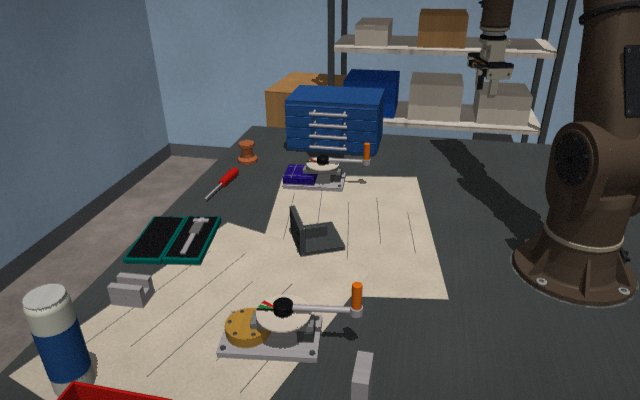

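The blue clamp is at right in the top view: hub at about (450,175), grip at about (461,228). The brass clamp is far to the left. I'll enlarge and measure.

```bash
cat > h.py <<'E'
import numpy as np
def ray(d,u,v):
    K=d["camera_matrix"];T=d["cam_to_world"]
    r=T[:3,:3]@np.array([(u-K[0,2])/K[0,0],-(v-K[1,2])/K[1,1],-1.]); return T[:3,3],r
def atz(d,u,v,z):
    o,r=ray(d,u,v); return o+r*(z-o[2])/r[2]
def dep(d,u,v):
    o,r=ray(d,u,v); return o+r*d["depth"][int(v),int(u)]
E
python3 - <<'E'
import cv2,numpy as np
from h import *
d=np.load("top0.npz"); f=d["frame"][:,:,::-1]
cv2.imwrite("pics/topc.png",cv2.resize(f[125:245,400:500],None,fx=5,fy=5,interpolation=cv2.INTER_CUBIC))
s=np.load("side0.npz"); g=s["frame"][:,:,::-1]
cv2.imwrite("pics/sidec.png",cv2.resize(g[130:200,270:390],None,fx=6,fy=6,interpolation=cv2.INTER_CUBIC))
for n,dd in(("top",d),("side",s)):
  h=cv2.cvtColor(dd["frame"],cv2.COLOR_RGB2HSV)
  m=((h[...,0]<16)&(h[...,1]>180)&(h[...,2]>120)).astype(np.uint8)
  k,l,st,c=cv2.connectedComponentsWithStats(m)
  for i in range(1,k):
    if st[i,4]>8:
      vv,uu=np.where(l==i); P=np.array([dep(dd,a,b) for a,b in zip(uu,vv)])
      print(n,st[i],c[i],P.mean(0).round(3),P.min(0).round(3),P.max(0).round(3))
E
```

```text
top [407  66  38  11 289] [425.56401384  70.37716263] [ 0.923 -0.289  0.023] [ 0.911 -0.338  0.013] [ 0.937 -0.24   0.029]
top [  0  91  61   3 114] [26.63157895 91.86842105] [0.816 0.69  0.089] [0.813 0.609 0.083] [0.819 0.755 0.095]
top [   0   92   76   65 1752] [ 43.15296804 130.81335616] [0.741 0.685 0.021] [ 0.416 -0.026 -0.002] [0.819 0.789 1.075]
top [462 225   4   5  15] [463.6 226.8] [ 0.507 -0.339  0.133] [ 0.502 -0.342  0.131] [ 0.511 -0.335  0.136]
top [159 249   7   7  26] [161.88461538 251.88461538] [0.439 0.319 0.134] [0.432 0.312 0.131] [0.445 0.326 0.137]
side [364 143   6  17  75] [366.74666667 150.44      ] [ 0.503 -0.331  0.115] [ 0.496 -0.345  0.088] [ 0.512 -0.321  0.136]
side [219 168  19  16 118] [228.28813559 175.01694915] [ 0.922 -0.282  0.021] [ 0.909 -0.355 -0.001] [ 0.955 -0.235  0.028]
side [352 282  10  28 209] [356.81818182 294.84688995] [0.436 0.328 0.116] [0.43  0.314 0.087] [0.446 0.334 0.136]
side [263 301  10   6  20] [267.5 303.6] [0.6   0.324 0.067] [0.59  0.318 0.065] [0.61  0.33  0.068]
side [ 57 381 114  19 328] [110.88719512 390.77439024] [0.749 0.58  0.095] [0.355 0.571 0.086] [0.819 0.983 0.649]
```

View pics/topc.png

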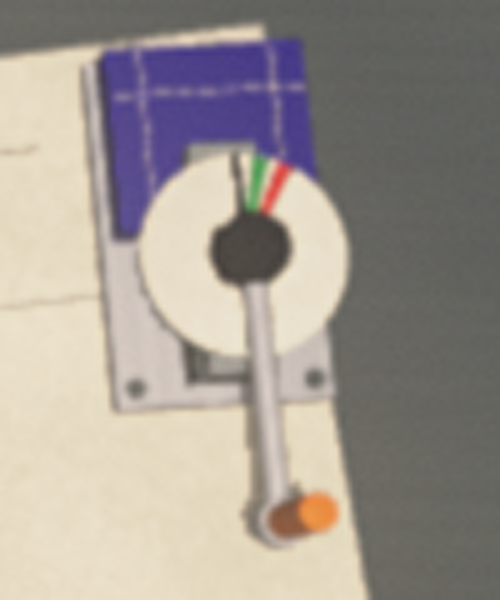

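View pics/sidec.png

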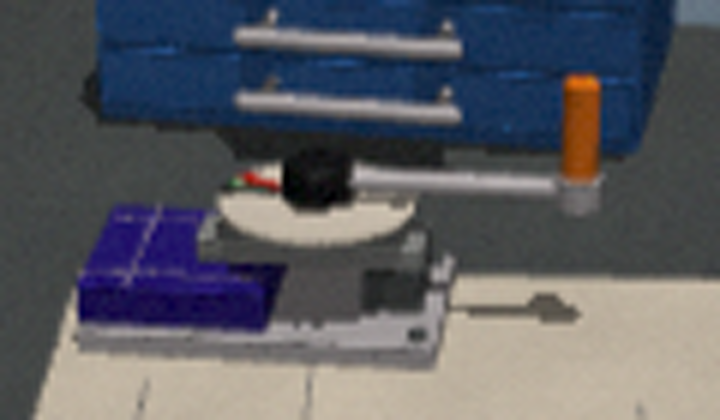

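```bash
python3 - <<'E'
import numpy as np
from h import *
from scipy.spatial.transform import Rotation as R
from cell import observe
d=np.load("top0.npz");s=np.load("side0.npz")
D=atz(d,400+244.5/5,125+254/5,.066); G=atz(d,400+317/5-.4,125+513/5-.4,.134)
print("dial",D,"grip",G,"dist",np.linalg.norm((G-D)[:2]),"ang",np.degrees(np.arctan2(*(G-D)[[1,0]])))
# side: grip top centre crop (582,80), bottom (578,180)
print(atz(s,270+582/6,130+79/6,.134),atz(s,270+580/6,130+181/6,.085))
# plate edges via top at z=.036
for u,v in((103,53),(303,40)): print(atz(d,400+u/5,125+v/5,.036))
# base rear corners z=.014
for u,v in((117,411),(335,398)): print(atz(d,400+u/5,125+v/5,.014))
o=observe();r=R.from_rotvec(o["ee_rot"]).as_matrix();print(r.round(3))
E
```

```text
dial [ 0.63519848 -0.32921105  0.066     ] grip [ 0.50578147 -0.33684932  0.134     ] dist 0.12964222144162968 ang -176.62228842305592
[ 0.50434038 -0.339674    0.134     ] [ 0.50216764 -0.32915291  0.085     ]
[ 0.74314222 -0.26987199  0.036     ]
[ 0.75196946 -0.37039319  0.036     ]
[ 0.56527412 -0.2791532   0.014     ]
[ 0.573999   -0.38816439  0.014     ]
[[ 0.961  0.275 -0.   ]
 [ 0.275 -0.961  0.001]
 [-0.    -0.001 -1.   ]]
```

```bash
python3 - <<'E'
import numpy as np
from h import *
d=np.load("top0.npz")
P=[(u,v,dep(d,u,v)) for u in range(500,640,2) for v in range(80,260,2)]
Q=np.array([p for _,_,p in P]); m=Q[:,2]>.03
print(Q[m].min(0),Q[m].max(0))
q=Q[m]; n=q[q[:,0]<.62]; print(n.min(0),n.max(0)); 
k=q[q[:,1]>-.56]; print(k.min(0),k.max(0))
E
```

```text
[ 0.41592712 -0.77841916  0.03006263] [ 0.82189734 -0.02638865  1.07495312]
[ 0.41592712 -0.77841916  0.03049197] [ 0.61997417 -0.02638865  1.07495312]
[ 0.41592712 -0.55999756  0.03006263] [ 0.81644885 -0.02638865  1.07495312]
```

```bash
python3 - <<'E'
import numpy as np
from h import *
d=np.load("top0.npz")
Q=np.array([dep(d,u,v) for u in range(500,640) for v in range(80,260) if d["depth"][v,u]>.1])
q=Q[Q[:,2]>.03]
for z0 in (.03,.08,.13,.18,.23):
  k=q[(q[:,2]>z0)&(q[:,2]<z0+.05)]
  if len(k): print(z0,len(k),np.percentile(k,[1,99],axis=0).round(3).tolist())
E
```

```text
0.03 1666 [[0.5, -0.747, 0.031], [0.812, -0.518, 0.08]]
0.08 1867 [[0.5, -0.725, 0.081], [0.813, -0.519, 0.129]]
0.13 9796 [[0.501, -0.71, 0.134], [0.817, -0.521, 0.18]]
0.18 2225 [[0.503, -0.711, 0.18], [0.817, -0.574, 0.183]]
```

arm_command(
  deltas=[
    {"xyz": [3.8, -1.1, 0], "turn": 4, "jaw": 255},
    {"xyz": [7.6, -2.2, 0], "turn": 8, "jaw": 255},
    {"xyz": [11.4, -3.4, 0], "turn": 12, "jaw": 255},
    {"xyz": [15.2, -4.5, 0], "turn": 15, "jaw": 255},
    {"xyz": [18.9, -5.6, 0], "turn": 18, "jaw": 255},
  ],
  force=20,
)

```text
clock: 0.52
position: [0.3394, -0.4931, 0.2258]
ee_rot: [-3.139, 0.06, 0.001]
force: [-0.2, -0.8, 0.8]
width: 0.685
```

```bash
cat > go.py <<'E'
import sys,numpy as np
from cell import observe
from scipy.spatial.transform import Rotation as R
o=observe();r=R.from_rotvec(o["ee_rot"]).as_matrix()
print(o["clock"],o["position"].round(4),o["force"].round(2),o["width"],"xaxis",r[:,0].round(3))
t=np.array([float(a) for a in sys.argv[1:4]])
print("delta cm",(r.T@(t-o["position"])*100).round(2))
E
python3 go.py 0.505 -0.388 0.226
```

```text
0.5167 [ 0.3394 -0.4931  0.2258] [-0.17 -0.76  0.75] 0.6847020279901609 xaxis [ 0.999 -0.038 -0.001]
delta cm [ 16.14 -11.14  -0.02]
```

arm_command(
  deltas=[
    {"xyz": [3.3, -2.3, 0], "turn": 0, "jaw": 255},
    {"xyz": [6.6, -4.6, 0], "turn": 0, "jaw": 255},
    {"xyz": [9.9, -6.9, 0], "turn": 0, "jaw": 255},
    {"xyz": [13.1, -9.1, 0], "turn": 0, "jaw": 255},
    {"xyz": [16.1, -11.1, 0], "turn": 0, "jaw": 255},
  ],
)

```text
clock: 0.93
position: [0.5063, -0.3862, 0.2255]
ee_rot: [-3.138, 0.058, 0.002]
force: [0.7, -0.7, 0.6]
width: 0.326
```

arm_command(
  deltas=[
    {"xyz": [0, 0, 0], "turn": 0, "jaw": 255},
    {"xyz": [0, 0, 0], "turn": 0, "jaw": 255},
    {"xyz": [0, 0, 0], "turn": 0, "jaw": 255},
    {"xyz": [0, 0, 0], "turn": 0, "jaw": 255},
  ],
)

```text
clock: 1.27
position: [0.5047, -0.3876, 0.2253]
ee_rot: [-3.139, 0.062, 0.004]
force: [0.4, -0.4, 0.1]
width: 0.035
```

```bash
python3 go.py 0.505 -0.388 0.095; python3 - <<'E'
from cell import *
import cv2,numpy as np
d=get_image("top");cv2.imwrite("pics/top1.png",cv2.resize(d["frame"][100:300,360:600,::-1],None,fx=3,fy=3))
d=get_image("wrist");cv2.imwrite("pics/wr1.png",d["frame"][:,:,::-1])
E
```

```text
1.2667 [ 0.5047 -0.3876  0.2253] [ 0.38 -0.38  0.06] 0.03496474327274473 xaxis [ 0.999 -0.039 -0.002]
delta cm [ 0.06  0.06 13.03]
```

View pics/top1.png

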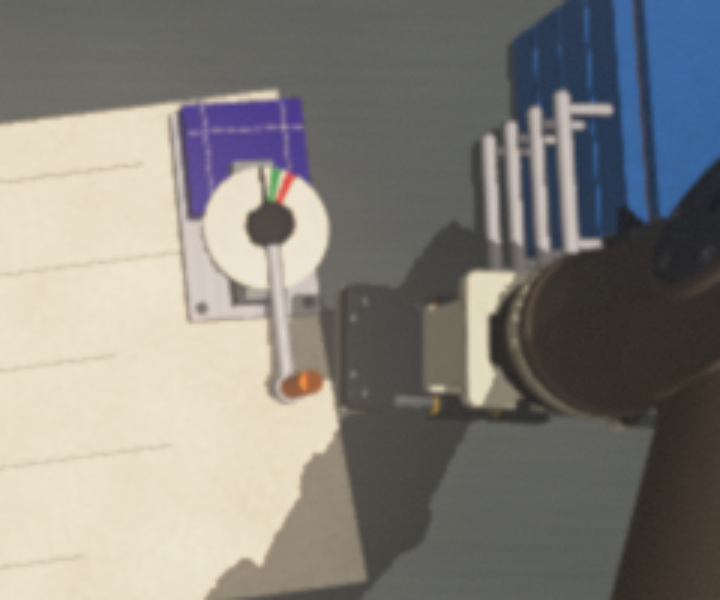

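View pics/wr1.png

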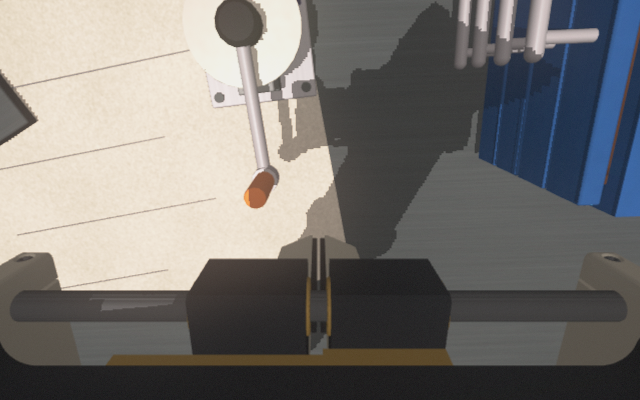

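arm_command(
  deltas=[
    {"xyz": [0, 0.7, 2.5], "turn": 0, "jaw": 255},
    {"xyz": [0, 0.7, 5.0], "turn": 0, "jaw": 255},
    {"xyz": [0, 0.7, 7.5], "turn": 0, "jaw": 255},
    {"xyz": [0, 0.7, 10.0], "turn": 0, "jaw": 255},
    {"xyz": [0, 0.7, 11.5], "turn": 0, "jaw": 255},
  ],
)

```text
clock: 1.78
position: [0.5022, -0.3949, 0.1081]
ee_rot: [-3.138, 0.066, 0.007]
force: [-0.4, -0.2, -0.9]
width: 0.006
```

```bash
python3 go.py 0.505 -0.375 0.095; python3 - <<'E'
from cell import *
import cv2,numpy as np
d=get_image("side");cv2.imwrite("pics/s2.png",cv2.resize(d["frame"][60:210,240:440,::-1],None,fx=4,fy=4))
d=get_image("wrist");cv2.imwrite("pics/wr2.png",d["frame"][:,:,::-1])
E
```

```text
1.7833 [ 0.5022 -0.3949  0.1081] [-0.38 -0.17 -0.86] 0.005574730875541112 xaxis [ 0.999 -0.042 -0.004]
delta cm [ 0.21 -2.    1.31]
```

View pics/s2.png

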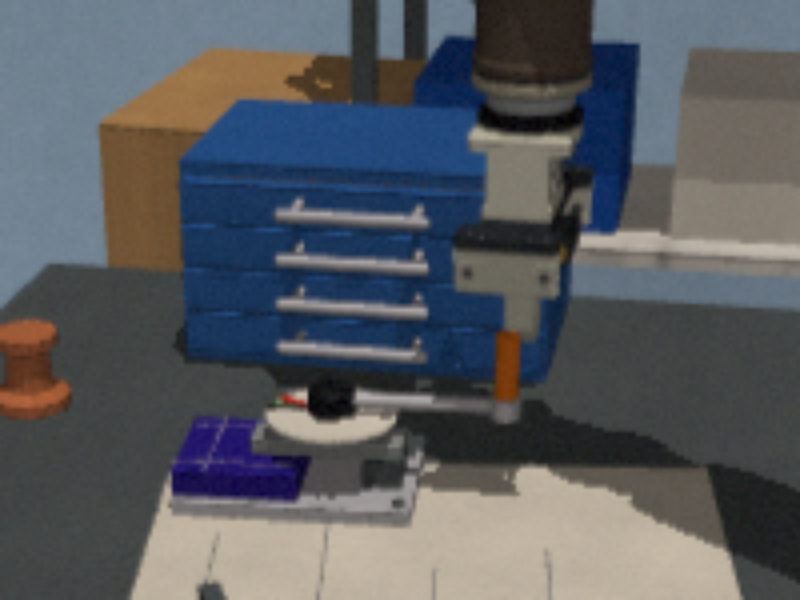

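View pics/wr2.png

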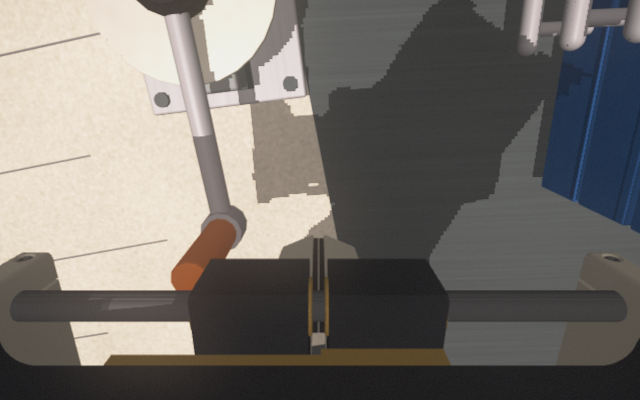

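arm_command(
  deltas=[
    {"xyz": [0.2, 0, 1.2], "turn": 0, "jaw": 255},
    {"xyz": [0.2, -0.6, 1.2], "turn": 0, "jaw": 255},
    {"xyz": [0.3, -1.2, 1.2], "turn": 0, "jaw": 255},
    {"xyz": [0.3, -1.8, 1.2], "turn": 0, "jaw": 255},
    {"xyz": [0.3, -2.2, 1.2], "turn": 0, "jaw": 255},
  ],
)

```text
clock: 2.3
position: [0.5064, -0.3712, 0.097]
ee_rot: [-3.137, 0.064, 0.008]
force: [0.6, 0.8, -0.0]
width: 0.001
```

```bash
python3 go.py 0.505 -0.333 0.096
```

```text
2.3 [ 0.5064 -0.3712  0.097 ] [ 0.56  0.84 -0.04] 0.0006424490224752968 xaxis [ 0.999 -0.041 -0.005]
delta cm [-0.29 -3.81  0.11]
```

No contact yet. Now advancing in smaller steps.

arm_command(
  deltas=[
    {"xyz": [-0.1, -0.4, 0], "turn": 0, "jaw": 255},
    {"xyz": [-0.1, -0.8, 0], "turn": 0, "jaw": 255},
    {"xyz": [-0.1, -1.2, 0], "turn": 0, "jaw": 255},
    {"xyz": [-0.1, -1.5, 0], "turn": 0, "jaw": 255},
    {"xyz": [-0.1, -1.5, 0], "turn": 0, "jaw": 255},
  ],
)

```text
clock: 2.72
position: [0.5053, -0.3584, 0.0978]
ee_rot: [-3.14, 0.066, 0.007]
force: [-1.2, -8.5, -0.4]
width: 0.005
```

```bash
python3 go.py 0.505 -0.333 0.096; python3 - <<'E'
from cell import *
import cv2,numpy as np
d=get_image("top");cv2.imwrite("pics/top3.png",cv2.resize(d["frame"][120:250,400:540,::-1],None,fx=4,fy=4,interpolation=2))
E
```

```text
2.7167 [ 0.5053 -0.3584  0.0978] [-1.19 -8.47 -0.38] 0.004672293624056908 xaxis [ 0.999 -0.042 -0.005]
delta cm [-0.13 -2.53  0.18]
```

View pics/top3.png

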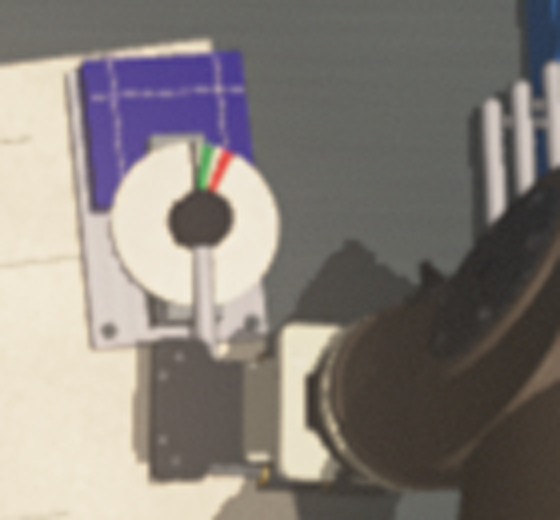

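Contact at 8.5 N matches the spring preload, and the pointer at (193,145) has moved a little toward the green band. I'll keep going toward 15°.

arm_command(
  deltas=[
    {"xyz": [-0.1, -0.4, 0.1], "turn": 0, "jaw": 255},
    {"xyz": [-0.1, -0.8, 0.1], "turn": 0, "jaw": 255},
    {"xyz": [-0.1, -1.2, 0.1], "turn": 0, "jaw": 255},
    {"xyz": [-0.1, -1.6, 0.1], "turn": 0, "jaw": 255},
    {"xyz": [-0.1, -2.0, 0.1], "turn": 0, "jaw": 255},
  ],
)

```text
clock: 3.18
position: [0.5047, -0.3422, 0.0979]
ee_rot: [3.137, -0.07, -0.005]
force: [-1.2, -10.4, -0.9]
width: 0.006
```

```bash
python3 go.py 0.505 -0.333 0.096; python3 - <<'E'
from cell import *
import cv2,numpy as np
d=get_image("top");cv2.imwrite("pics/top4.png",cv2.resize(d["frame"][120:250,400:540,::-1],None,fx=4,fy=4,interpolation=2))
E
```

```text
3.1833 [ 0.5047 -0.3422  0.0979] [ -1.23 -10.44  -0.94] 0.005627227889156058 xaxis [ 0.999 -0.045 -0.003]
delta cm [-0.01 -0.92  0.18]
```

View pics/top4.png

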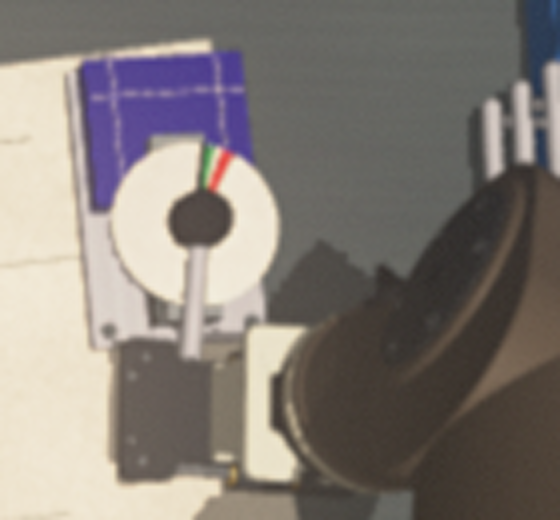

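arm_command(
  deltas=[
    {"xyz": [0, -0.4, 0.1], "turn": 0, "jaw": 255},
    {"xyz": [0, -0.8, 0.1], "turn": 0, "jaw": 255},
    {"xyz": [0, -1.0, 0.1], "turn": 0, "jaw": 255},
    {"xyz": [0, -1.0, 0.1], "turn": 0, "jaw": 255},
    {"xyz": [0, -1.0, 0.1], "turn": 0, "jaw": 255},
  ],
)

```text
clock: 3.65
position: [0.5052, -0.3346, 0.098]
ee_rot: [3.132, -0.073, -0.002]
force: [-1.0, -10.0, -0.2]
width: 0.009
```

```bash
python3 go.py 0.505 -0.333 0.096; python3 - <<'E'
from cell import *
import cv2,numpy as np
d=get_image("top");cv2.imwrite("pics/top5.png",cv2.resize(d["frame"][140:210,420:480,::-1],None,fx=8,fy=8,interpolation=2))
E
```

```text
3.65 [ 0.5052 -0.3346  0.098 ] [-0.96 -9.99 -0.2 ] 0.008879674779003123 xaxis [ 0.999 -0.046 -0.001]
delta cm [-0.03 -0.16  0.19]
```

View pics/top5.png

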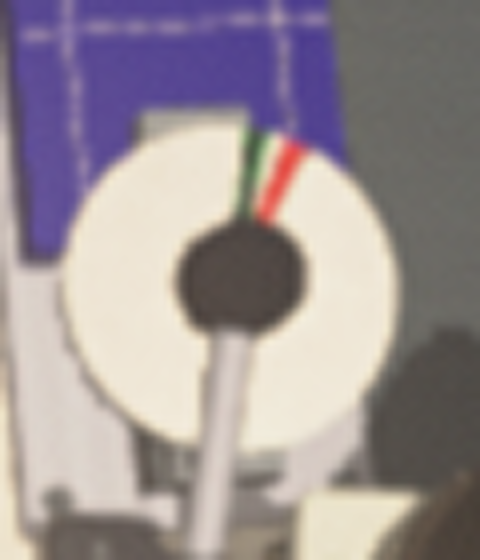

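The pointer is at (255,150), in the middle of the green band. The red band is clear and the dial hasn't moved. Holding here, with a small offset to make up the compliance.

arm_command(
  deltas=[
    {"xyz": [0, -0.25, 0], "turn": 0, "jaw": 255},
    {"xyz": [0, -0.25, 0], "turn": 0, "jaw": 255},
    {"xyz": [0, -0.25, 0], "turn": 0, "jaw": 255},
    {"xyz": [0, -0.25, 0], "turn": 0, "jaw": 255},
    {"xyz": [0, -0.25, 0], "turn": 0, "jaw": 255},
  ],
)

```text
clock: 4.12
position: [0.505, -0.3357, 0.0987]
ee_rot: [3.128, -0.077, 0.001]
force: [0.5, -9.9, -2.8]
width: 0.005
```

arm_command(
  deltas=[
    {"xyz": [0, -0.2, 0], "turn": 0, "jaw": 255},
    {"xyz": [0, -0.2, 0], "turn": 0, "jaw": 255},
    {"xyz": [0, -0.2, 0], "turn": 0, "jaw": 255},
    {"xyz": [0, -0.2, 0], "turn": 0, "jaw": 255},
    {"xyz": [0, -0.2, 0], "turn": 0, "jaw": 255},
  ],
)

```text
clock: 4.53
position: [0.5048, -0.337, 0.0992]
ee_rot: [3.123, -0.08, 0.003]
force: [0.3, -10.5, -4.7]
width: 0.007
```

arm_command(
  deltas=[
    {"xyz": [0, -0.2, 0], "turn": 0, "jaw": 255},
    {"xyz": [0, -0.2, 0], "turn": 0, "jaw": 255},
    {"xyz": [0, -0.2, 0], "turn": 0, "jaw": 255},
  ],
)

```text
clock: 4.78
position: [0.5046, -0.3384, 0.0998]
ee_rot: [3.119, -0.084, 0.005]
force: [1.3, -11.2, -5.0]
width: 0.005
```

```bash
python3 go.py 0.505 -0.395 0.096; python3 - <<'E'
from cell import *
import cv2,numpy as np
d=get_image("top");cv2.imwrite("pics/top6.png",cv2.resize(d["frame"][140:210,420:480,::-1],None,fx=8,fy=8,interpolation=2))
E
```

```text
4.7833 [ 0.5046 -0.3384  0.0998] [  1.3  -11.17  -5.05] 0.004703076421960039 xaxis [ 0.999 -0.054  0.004]
delta cm [0.34 5.64 0.5 ]
```

View pics/top6.png

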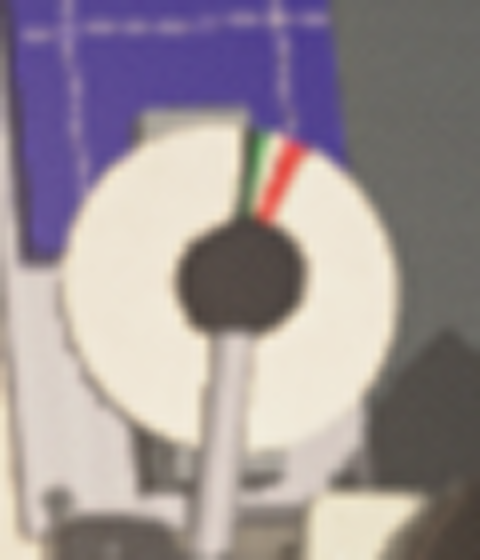

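The hold sagged slowly as the tool tilted, so the pointer is now at the lower edge of green (about 11°). It never went below the 8° limit. There's plenty of time, so I'll go back to 15° and hold more firmly.

arm_command(
  deltas=[
    {"xyz": [0, -0.4, 0.1], "turn": 0, "jaw": 255},
    {"xyz": [0, -0.7, 0.1], "turn": 0, "jaw": 255},
    {"xyz": [0, -0.8, 0.1], "turn": 0, "jaw": 255},
    {"xyz": [0, -0.8, 0.1], "turn": 0, "jaw": 255},
    {"xyz": [0, -0.8, 0.1], "turn": 0, "jaw": 255},
  ],
)

```text
clock: 5.25
position: [0.505, -0.3339, 0.0996]
ee_rot: [3.114, -0.088, 0.008]
force: [0.3, -11.1, -2.1]
width: 0.002
```

arm_command(
  deltas=[
    {"xyz": [0, -0.35, 0.1], "turn": 0, "jaw": 255},
    {"xyz": [0, -0.35, 0.1], "turn": 0, "jaw": 255},
    {"xyz": [0, -0.35, 0.1], "turn": 0, "jaw": 255},
    {"xyz": [0, -0.35, 0.1], "turn": 0, "jaw": 255},
    {"xyz": [0, -0.35, 0.1], "turn": 0, "jaw": 255},
  ],
)

```text
clock: 5.67
position: [0.505, -0.3341, 0.0997]
ee_rot: [3.109, -0.092, 0.011]
force: [-1.3, -9.6, -0.7]
width: 0.001
```

arm_command(
  deltas=[
    {"xyz": [0, -0.4, 0.1], "turn": 0, "jaw": 255},
    {"xyz": [0, -0.4, 0.1], "turn": 0, "jaw": 255},
    {"xyz": [0, -0.4, 0.1], "turn": 0, "jaw": 255},
    {"xyz": [0, -0.4, 0.1], "turn": 0, "jaw": 255},
    {"xyz": [0, -0.4, 0.1], "turn": 0, "jaw": 255},
  ],
)

```text
clock: 6.08
position: [0.505, -0.3339, 0.0997]
ee_rot: [3.104, -0.096, 0.014]
force: [-1.1, -11.4, 0.3]
width: 0.008
```

```bash
python3 go.py 0.505 -0.395 0.096; python3 - <<'E'
from cell import *
import cv2,numpy as np
d=get_image("top");cv2.imwrite("pics/top7.png",cv2.resize(d["frame"][140:210,420:480,::-1],None,fx=8,fy=8,interpolation=2))
E
```

```text
6.0833 [ 0.505  -0.3339  0.0997] [ -1.08 -11.35   0.34] 0.007684005923388386 xaxis [ 0.998 -0.062  0.01 ]
delta cm [0.37 6.08 0.59]
```

View pics/top7.png

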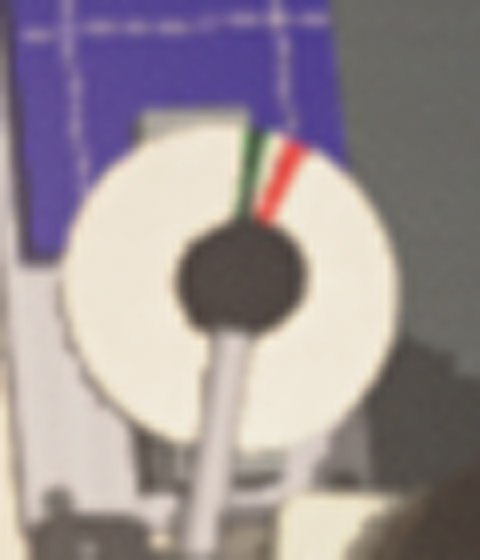

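Held for about 1 s with the pointer mid-green at (257,150). Now backing off slowly so the lever follows the finger back.

arm_command(
  deltas=[
    {"xyz": [0, 0.6, 0], "turn": 0, "jaw": 255},
    {"xyz": [0, 1.2, 0], "turn": 0, "jaw": 255},
    {"xyz": [0, 1.8, 0], "turn": 0, "jaw": 255},
    {"xyz": [0, 2.4, 0], "turn": 0, "jaw": 255},
    {"xyz": [0, 3.0, 0], "turn": 0, "jaw": 255},
  ],
)

```text
clock: 6.55
position: [0.504, -0.3661, 0.1018]
ee_rot: [3.1, -0.098, 0.018]
force: [3.6, -6.6, -1.4]
width: 0.004
```

arm_command(
  deltas=[
    {"xyz": [0, 0.6, 0], "turn": 0, "jaw": 255},
    {"xyz": [0, 1.2, 0], "turn": 0, "jaw": 255},
    {"xyz": [0, 1.8, 0], "turn": 0, "jaw": 255},
    {"xyz": [0, 2.4, 0], "turn": 0, "jaw": 255},
    {"xyz": [0, 2.8, 0], "turn": 0, "jaw": 255},
  ],
)

```text
clock: 6.97
position: [0.5021, -0.3946, 0.1029]
ee_rot: [3.1, -0.098, 0.018]
force: [-0.3, -0.2, -0.6]
width: 0.007
```

```bash
python3 go.py 0.505 -0.395 0.226
```

```text
6.9667 [ 0.5021 -0.3946  0.1029] [-0.28 -0.21 -0.57] 0.006991114110297348 xaxis [ 0.998 -0.063  0.013]
delta cm [  0.45   0.5  -12.29]
```

arm_command(
  deltas=[
    {"xyz": [0, 0, -2.5], "turn": 0, "jaw": 255},
    {"xyz": [0, 0.2, -5], "turn": 0, "jaw": 255},
    {"xyz": [0, 0.4, -7.5], "turn": 0, "jaw": 255},
    {"xyz": [0, 0.5, -10], "turn": 0, "jaw": 255},
    {"xyz": [0, 0.5, -12], "turn": 0, "jaw": 255},
  ],
)

```text
clock: 7.38
position: [0.5007, -0.3951, 0.2251]
ee_rot: [3.1, -0.098, 0.02]
force: [1.6, 0.2, 0.1]
width: 0.006
```

arm_command(
  deltas=[
    {"xyz": [0, 0, 0], "turn": 0, "jaw": 255},
    {"xyz": [0, 0, 0], "turn": 0, "jaw": 255},
    {"xyz": [0, 0, 0], "turn": 0, "jaw": 255},
    {"xyz": [0, 0, 0], "turn": 0, "jaw": 255},
  ],
)

```text
clock: 7.72
position: [0.5, -0.3946, 0.2236]
ee_rot: [3.101, -0.098, 0.016]
force: [-1.0, 0.7, -0.8]
width: 0.003
```

```bash
python3 go.py 0.505 -0.395 0.226; python3 - <<'E'
from cell import *
import cv2,numpy as np
d=get_image("top");cv2.imwrite("pics/top8.png",cv2.resize(d["frame"][125:245,400:500,::-1],None,fx=5,fy=5,interpolation=2))
E
```

```text
7.7167 [ 0.5    -0.3946  0.2236] [-0.97  0.74 -0.82] 0.0031253831335933437 xaxis [ 0.998 -0.063  0.012]
delta cm [ 0.5   0.01 -0.23]
```

View pics/top8.png

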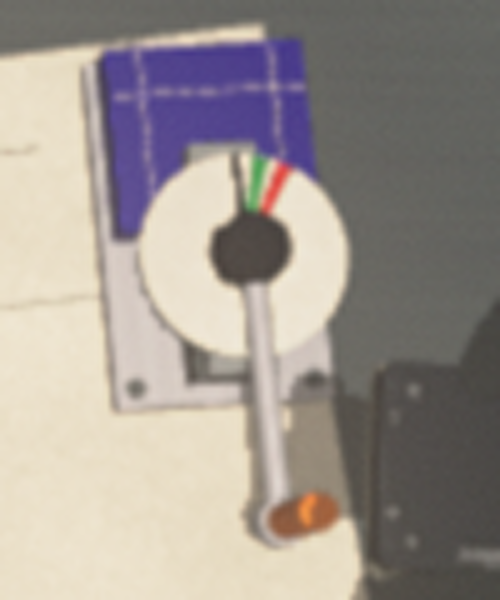

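The lever, pointer (237,160) and dial bands sit where they did in the first picture. The gripper is clear of the grip.

```bash
python3 -c "
from cell import *
print(sign_off())"
```

```text
the job is handed in; nothing more can be done
None
```

I pushed the blue clamp's lever clockwise with the closed fingers until the pointer was mid-green (about 15°), held it, eased it back to rest and handed the job in.

- **Hold:** my first hold sagged to about 11° in roughly a second, at the lower edge of green. I pushed back to mid-green and held it there for about 1 s with a push of about 10–11 N, which fits the spring figures. The highest push I read was about 12 N, well below the roughly 23 N that turns the screw. In none of the pictures did the pointer reach the red band.
- **Final check:** in the last picture the lever, pointer and dial bands match the first one, so I saw no sign that the screw turned. The gripper was clear above the clamp, and the force readings were about 1 N, which is just noise.
- **Limits:** it took about 8 s of the 35 s. The arm stayed well away from the brass clamp throughout. I judged the lever and screw angles only from pictures and forces, since there was no joint readout.

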